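Uncover and shut the orange stopcock

TASK

On the lab bench stands a white service box with a sliding metal cover over one of its two stopcocks. Push the cover by its black rib along its rails to the other half of the box, without lifting it, so that the orange-handled stopcock is completely uncovered; then push the orange handle clockwise until it is fully shut. Leave the blue handle, the bottles and the white reservoir as they are.

Things in the scene. Friction and masses are not known exactly. Their poses are not given: they have to be found in the camera images.
- service_box: White open-topped box fixed to the bench, 190 mm (x) by 390 mm (y), 78 mm high, blue lips on its long sides. Origin: centre of the underside; z up. Opening: x -75 to 75, y -185 to 185 mm. The cover lies on ledges 70 mm up, guided by the lips (2 mm play each side); end walls stop it with its centre at y = +-102 mm. The box's halves are centred at y = +-90 mm. Place and yaw (within 0.3 rad) vary.
- cover: Loose bare-steel grey plate 166 (x) by 165 (y) by 6 mm, 0.25 to 0.5 kg, lying over the half of the box that holds the orange valve. Origin: centre of the underside, 70 mm above the bench; axes parallel to the box's. Slides along the box's y under a push of 1 to 6 N. A black rib stands on its middle: 100 mm along x, 12 mm thick in y, 24 mm high, its top 30 mm above the origin.
- cover_rib (a point): Centre of the top edge of the cover's black rib, 100 mm above the bench.
- orange_handle (a joint): Angle of the orange handle, rad: 0 = open, lever pointing along the box's -x; grows clockwise seen from above; 1.571 = shut at its stop, lever pointing along the box's +y. Starts at 0 to 0.35, stays where it is left; 0.12 N m of friction (2 to 3 N near the tip).
- orange_pivot (a point): Point on the pivot axis (vertical) of the orange handle, on the handle's top, 58 mm above the bench. In the box frame the pivot is at x = 30 mm and y = 60 mm or y = -120 mm: the two valves swap places. An orange band marks its pipe outside the box, at the back (+x).
- orange_tip (a point): Point on the top of the orange lever, on its centre line, 55 mm from the pivot axis. The lever is a bar 14 mm wide, reaching 65 mm from the pivot axis, from 44 to 58 mm above the bench, with a 24 mm round hub at the pivot. The valve and pipe under it stay below 42 mm above the bench.
- orange_bay (a point): Centre of the half of the box that holds the orange valve, 70 mm above the bench: in box axes 30 mm towards -x and 30 mm towards +y from the pivot.
- blue_handle (a joint): Angle of the blue handle, alike in shape and meaning. To be left as it is.
- blue_tip (a point): Point on the top of the blue lever, 55 mm from its pivot axis; the blue valve sits in the other half of the box, uncovered at first.
- amber_bottle: Loose amber bottle, black cap, 52 mm diameter, 110 mm high, standing beyond the box's -y end, on its -x side. Origin: centre of the underside.
- clear_bottle: Loose clear bottle, white cap, 72 mm diameter, 140 mm high, standing beyond the box's -y end, on its +x side. Origin: centre of the underside.
- reservoir: Loose white open tray, 130 mm (x) by 85 mm (y), 40 mm high, on the bench beyond the box's +y end. Origin: centre of the underside.
There are look-alikes about, which are no part of the job. What is meant by the cover is not turquoise, and is the smaller of those in its own colour.

How it is judged:
By the outcome, as a careful person would: the job done as asked, in the order asked, and still so for the second after the job is handed in, with the robot touching nothing.
It also fails if it takes over 54 s, if anything falls off the work surface, if the arm or the gripper's body presses on something with over 40 N, if the wrist force passes 120 N, or if a joint passes its speed limit or range.

ROBOT

A 6-joint arm with a two-finger parallel gripper is mounted at the origin on the work surface. World frame = base frame: x ahead of the robot, y to its left, z up, the work surface at z = 0. Lengths are in m, angles in degrees, forces in N, time in s.
With the tool pointing down it reaches from about 0.375 to 0.9 m from the base axis. Payload 3.1 kg.
Tool frame: the origin (TCP) lies at the very end of the fingers, on their centre line; the grasp point (between the pads) lies 19 mm behind it (bot.tcp_to_grasp is the distance from the TCP to the grasp point, in m); z points along the fingers, y is the direction in which the jaws open and shut (so a half turn about z gives the same grasp; the last joint's range is limited). The gripper opens to 87 mm and grips with 3 to 60 N. Pads are 19 mm wide; open, the fingers measure 117 mm over their backs; the gripper's body (75 mm by 190 mm) begins 51 mm behind the grasp point.
Start: joints at [61.622, 30.224, 82.088, -0, 67.689, -10.227], TCP at [0.195, 0.594, 0.223] pointing down, gripper open.
Joint ranges: [-176.69, 176.69], [-43.24, 126.21], [12.49, 139.97], [-82, 262], [0, 151.66], [-163.58, 163.58]. Speed limits (degrees/s): [159.86, 159.86, 180, 180, 180, 180].

INTERFACE

Orientations are given as a 3x3 rotation matrix whose columns are the frame's x, y, z axes.
In Python, from rig import telemetry, eyes, order, bot gives the robot as it stands. The module is installed in compiled form; this text tells all that it offers.
- The arm moves only by the tool servo_tool, never from a script. Its argument "targets" is a list of rows, each a list of 2 entries, a list of its own where there are three numbers: the shift along the tool's x, y, z in m, then the turn, a rotation vector about the tool's x, y, z in rad. In form: [[[tx, ty, tz], [wx, wy, wz]], ...]. A call has 1 to 12 rows; each row is the pose to reach, as a shift and turn from the pose commanded when the call began, along the tool's axes at that moment; what a row does not reach only later rows make up. A row lasts 1/8 s, in which the tool goes at most 62.5 mm and 10.7 degrees, less where a joint would pass 70% of its speed; a pose out of reach is approached as far as the arm can. A call with a gripper value outside its range is refused whole. "gripper" is the finger opening in m, from 0 to 0.087, set as the call begins (left out, the last holds). The fingers move at their own pace and stop on an object; the grip force is fixed at half the most. Time passes only in rows, so rows that repeat a pose let the fingers close. It gives the time, the measured TCP pose, the force and the opening at its end, in the units of the state.
- telemetry.read_state(): the state, without advancing time (a new reading comes with each control period).
- eyes.capture(name): name is "scene" or "top"; returns a dict with "pixels" (420x560x3 uint8, blue, green, red), "intrinsics" (3x3 intrinsics, pixels), "extrinsics" (4x4, takes a point from camera to world coordinates). Camera axes: x right, y down, z forward; pixel columns grow to the right and rows downward; lengths in m; the calibration is good to about 2 mm. A picture is of the moment at which its call begins. There is no depth.
- order.hand_in(): hands the job in, once; it reports no verdict.
The state is a dict: "time_s": time; "joint_positions": joint angles; "qvel": joint speeds; "tau": joint torques, N m; "position": TCP position; "tcp_rot": TCP orientation; "force": force on the tool from outside, world axes, zero at the start; "moment": the same for the moment, N m; "opening": opening from 0.0 (shut) to 1.0 (fully open).
Only numpy, scipy, OpenCV 4.12 (cv2) and the standard library are available. Lean on these libraries where they do the work, as an engineer would, in place of code of your own. Each camera call takes 0.05 s, during which the arm holds its last target. There are 200 camera calls.

## Working session

There is one attempt and no reset: what is moved stays moved. The work goes in short steps, Python scripts to look and compute and a tool call to move; the robot and the scene stay as the last step left them, time stands still between calls to the robot, and variables do not carry over. Pictures are saved under pics/ and viewed, about 8 in all and at most 12, crops included, and the job is handed in when it is done.

Besides the shell and the picture viewer there is one more tool, called in YAML: its name, and indented under it one key for each argument. servo_tool: Moves the arm, as the interface text tells. Its arguments: {"type":"object","properties":{"targets":{"type":"array","items":{"type":"array"}},"gripper":{"type":"number"}},"required":["targets"]}

```bash
mkdir -p pics; cat > h.py <<'E'
import numpy as np, cv2
from rig import telemetry, eyes, order, bot
def snap(n,f=None):
    c=eyes.capture(n)
    if f: cv2.imwrite('pics/'+f,c['pixels'])
    return c
def ray(c,uv,z):
    K=np.array(c['intrinsics']);T=np.array(c['extrinsics'])
    d=T[:3,:3]@np.linalg.inv(K)@np.array([uv[0],uv[1],1.]);o=T[:3,3]
    return o+d*(z-o[2])/d[2]
def proj(c,p):
    K=np.array(c['intrinsics']);T=np.array(c['extrinsics'])
    q=K@(T[:3,:3].T@(np.array(p)-T[:3,3]));return q[:2]/q[2]
E
python3 - <<'E'
from h import *
a=snap('top','t1.png');b=snap('scene','s1.png')
print(a['extrinsics'],b['extrinsics'],telemetry.read_state())
E
```

```text
[[-0.02972333 -0.99519091  0.09333587  0.39867374]
 [-0.99951314  0.02870585 -0.01222535  0.01617766]
 [ 0.00948727 -0.0936538  -0.99555962  1.47935327]
 [ 0.          0.          0.          1.        ]] [[ 0.79607951  0.35093517 -0.49305367  1.21014563]
 [ 0.60516968 -0.46861269  0.64356181 -0.93406805]
 [-0.00520273 -0.8107075  -0.58542828  0.93350064]
 [ 0.          0.          0.          1.        ]] {'time_s': 0.1, 'joint_positions': array([ 6.16224701e+01,  3.02739704e+01,  8.21495259e+01,  4.08275339e-04,
        6.76880533e+01, -1.02272380e+01]), 'qvel': array([ 0.0216014 , -0.11154495, -0.19660852, -0.04559486,  0.00141874,
       -0.00164738]), 'tau': array([-5.36253920e-04, -4.40988028e+01, -1.77151465e+01,  6.34591095e-02,
        5.33583225e-02, -5.85564339e-05]), 'position': array([0.19434661, 0.59332488, 0.22166326]), 'tcp_rot': array([[-9.50241658e-01,  3.11512318e-01, -9.31123893e-04],
       [ 3.11513511e-01,  9.50240185e-01, -1.70982274e-03],
       [ 3.52160494e-04, -1.91480247e-03, -9.99998105e-01]]), 'force': array([-0.10392928,  0.50470693, -0.61128625]), 'moment': array([ 0.01915609,  0.00859388, -0.05750691]), 'opening': 1.0007757041141605}
```

View pics/t1.png

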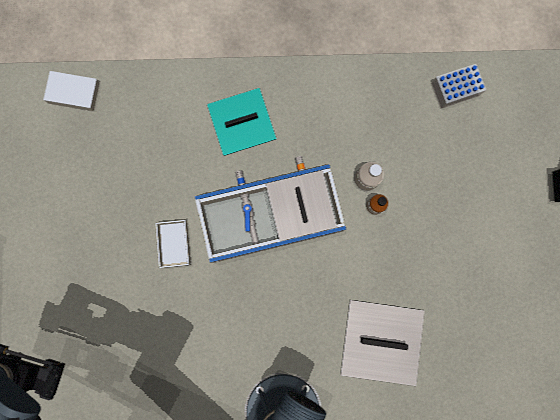

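View pics/s1.png

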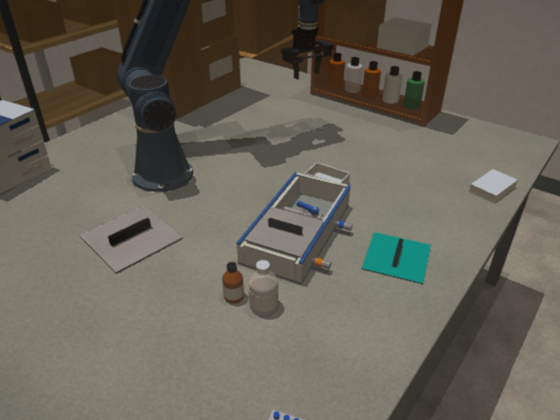

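The top view shows the box centred near (270,213). The cover lies over its right (-y) half with the rib at (301,205), the orange pipe is at (300,162), the bottles at (370,175) and (378,203), and the reservoir at (173,243). The scene view agrees. The cover has to go towards box +y.

```bash
cat >> h.py <<'E'
def box(c):
    hsv=cv2.cvtColor(c['pixels'],cv2.COLOR_BGR2HSV)
    m=cv2.inRange(hsv,(100,120,60),(125,255,255)); m[:160]=0; m[270:]=0
    n,l,s,cen=cv2.connectedComponentsWithStats(m)
    out=[]
    for i in sorted(range(1,n),key=lambda i:-s[i,2])[:2]:
        ys,xs=np.nonzero(l==i)
        P=np.array([ray(c,(x,y),.078)[:2] for x,y in zip(xs,ys)])
        r=cv2.minAreaRect(P.astype(np.float32)*1000); out.append((r,s[i]))
    return out
def rib(c,z=.100,win=None):
    g=c['pixels'].max(2); m=(g<45).astype(np.uint8)
    if win: k=np.zeros_like(m);k[win[1]:win[3],win[0]:win[2]]=1;m*=k
    n,l,s,cen=cv2.connectedComponentsWithStats(m)
    i=max(range(1,n),key=lambda i:s[i,4]);ys,xs=np.nonzero(l==i)
    P=np.array([ray(c,(x,y),z)[:2] for x,y in zip(xs,ys)])*1000
    return cv2.minAreaRect(P.astype(np.float32))
E
python3 - <<'E'
from h import *
c=snap('top')
for r,s in box(c): print(r,s,cv2.boxPoints(r))
r=rib(c,win=(275,175,325,235));print('rib',r,cv2.boxPoints(r))
print('clear',ray(c,(375,169),.14),'amber',ray(c,(382,200),.11))
hsv=cv2.cvtColor(c['pixels'],cv2.COLOR_BGR2HSV)
cv2.imwrite('pics/t2.png',cv2.resize(c['pixels'][150:280,150:400],None,fx=3,fy=3,interpolation=cv2.INTER_CUBIC))
E
```

```text
((473.9451904296875, -1.428314208984375), (9.248598098754883, 386.94500732421875), 11.96485424041748) [210 226 136  36 459] [[ 429.31226  186.88232]
 [ 509.5305  -191.65628]
 [ 518.5781  -189.73895]
 [ 438.3599   188.79965]]
((650.0088500976562, 36.375274658203125), (9.793795585632324, 387.3443603515625), 11.997156143188477) [195 165 135  34 469] [[ 604.9616   224.79938]
 [ 685.47626 -154.0846 ]
 [ 695.0561  -152.04883]
 [ 614.54144  226.83514]]
rib ((578.9342041015625, -68.12202453613281), (99.5872573852539, 10.745063781738281), 11.977349281311035) [[529.1097   -73.199875]
 [531.33954  -83.71101 ]
 [628.7587   -63.044174]
 [626.5289   -52.533035]]
clear [ 0.66444416 -0.26904464  0.14      ] amber [ 0.5836509  -0.29052817  0.11      ]
```

View pics/t2.png

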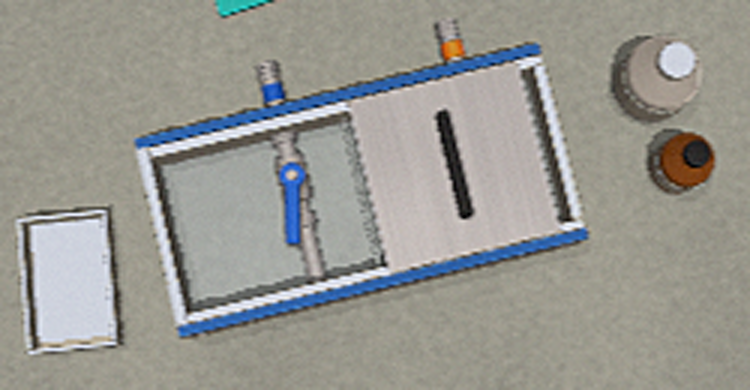

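The lips give the box centre as (562, 17.5) mm with yaw 12.0°, and the rib sits at box (-1, -87). I'll approach behind the rib with the tool's y along the box's x.

servo_tool:
  targets:
    - [[-0.03, -0.027, 0], [0, 0, 0.08]]
    - [[-0.065, -0.059, 0], [0, 0, 0.17]]
    - [[-0.1, -0.091, 0], [0, 0, 0.26]]
    - [[-0.135, -0.123, 0], [0, 0, 0.35]]
    - [[-0.17, -0.155, 0], [0, 0, 0.44]]
    - [[-0.205, -0.186, 0], [0, 0, 0.53]]
    - [[-0.24, -0.218, 0], [0, 0, 0.62]]
    - [[-0.275, -0.25, 0], [0, 0, 0.71]]
    - [[-0.31, -0.282, 0], [0, 0, 0.8]]
    - [[-0.345, -0.314, 0], [0, 0, 0.89]]
    - [[-0.38, -0.346, 0], [0, 0, 0.97]]
    - [[-0.4, -0.364, 0], [0, 0, 1.045]]
  gripper: 0.04

```text
time_s: 1.65
position: [0.4625, 0.1214, 0.2225]
tcp_rot: [[-0.203, 0.979, 0.001], [0.979, 0.203, -0.0], [-0.0, 0.0, -1.0]]
force: [-0.6, 0.4, 0.1]
opening: 0.461
```

```bash
cat >> h.py <<'E'
from scipy.spatial.transform import Rotation as Ro
C=np.array([.562,.0175]); YAW=np.radians(12.0)
ex=np.array([np.cos(YAW),np.sin(YAW)]); ey=np.array([-ex[1],ex[0]])
def tobox(p): d=np.array(p)[:2]-C; return np.array([d@ex,d@ey])*1000
def go(bx,by,z):
    s=telemetry.read_state();R=s['tcp_rot'];p=s['position']
    w=C+ex*bx/1000+ey*by/1000; d=np.array([*w,z])-p
    Rg=np.array([[-ey[0],ex[0],0],[-ey[1],ex[1],0],[0,0,-1.]])
    if R[:,1]@Rg[:,1]<0: Rg[:,:2]*=-1
    print('t',round(s['time_s'],2),'box',tobox(p).round(1),'z',p[2].round(4),'F',s['force'].round(1),'shift',(R.T@d).round(4),'rot',Ro.from_matrix(R.T@Rg).as_rotvec().round(3),'op',round(s['opening'],3))
    print('tool axes',R[:,0].round(3),R[:,1].round(3))
E
python3 -c "
from h import *
go(0,-118,.15)"
```

```text
Traceback (most recent call last):
  File "h.py", line 40, in go
    print('t',round(s['time_s'],2),'box',tobox(p).round(1),'z',p[2].round(4),'F',s['force'].round(1),'shift',(R.T@d).round(4),'rot',Ro.from_matrix(R.T@Rg).as_rotvec().round(3),'op',round(s['opening'],3))
                                                                                                                                    ~~~~~~~~~~~~~~^^^^^^^^
  File "scipy/spatial/transform/_rotation.pyx", line 1143, in scipy.spatial.transform._rotation.Rotation.from_matrix
ValueError: Non-positive determinant (left-handed or null coordinate frame) in rotation matrix 0: [[-9.99987003e-01  5.08966928e-03  2.99397602e-04]
 [ 5.08952902e-03  9.99986939e-01 -4.67377661e-04]
 [ 3.01772489e-04  4.65847794e-04  9.99999846e-01]].
```

```bash
sed -i 's/\[\[-ey\[0\],ex/[[ey[0],ex/; s/\[-ey\[1\],ex/[ey[1],ex/' h.py; python3 -c "
from h import *
go(0,-122,.15)"
```

```text
t 1.65 box [-75.7 122.3] z 0.2225 F [-0.6  0.4  0.1] shift [-0.2439  0.0769  0.0726] rot [ 0.     0.    -0.005] op 0.461
tool axes [-0.203  0.979 -0.   ] [0.979 0.203 0.   ]
```

servo_tool:
  targets:
    - [[-0.03, 0.01, 0], [0, 0, -0.005]]
    - [[-0.07, 0.022, 0], [0, 0, -0.005]]
    - [[-0.11, 0.035, 0], [0, 0, -0.005]]
    - [[-0.15, 0.047, 0], [0, 0, -0.005]]
    - [[-0.19, 0.06, 0.01], [0, 0, -0.005]]
    - [[-0.22, 0.07, 0.025], [0, 0, -0.005]]
    - [[-0.238, 0.076, 0.045], [0, 0, -0.005]]
    - [[-0.244, 0.077, 0.07], [0, 0, -0.005]]
    - [[-0.244, 0.077, 0.095], [0, 0, -0.005]]
    - [[-0.244, 0.077, 0.112], [0, 0, -0.005]]
    - [[-0.244, 0.077, 0.122], [0, 0, -0.005]]
    - [[-0.244, 0.077, 0.122], [0, 0, -0.005]]

```text
time_s: 3.15
position: [0.587, -0.0991, 0.1001]
tcp_rot: [[-0.213, 0.977, -0.001], [0.977, 0.213, 0.0], [0.001, -0.001, -1.0]]
force: [0.8, -0.7, -0.1]
opening: 0.456
```

```bash
python3 - <<'E'
from h import *
go(0,-102,.084)
a=snap('top')['pixels'];b=snap('scene')['pixels']
o=np.hstack([cv2.resize(a[140:270,180:400],(400,236)),cv2.resize(b[150:310,210:410],(400,320))[:236*1]]) if 0 else cv2.resize(b[150:310,210:410],(750,600))
cv2.imwrite('pics/s2.png',o)
E
```

```text
t 3.15 box [   0.3 -119.2] z 0.1001 F [ 0.8 -0.7 -0.1] shift [ 0.0172 -0.0002  0.0161] rot [-0.001 -0.001  0.005] op 0.456
tool axes [-0.213  0.977  0.001] [ 0.977  0.213 -0.001]
```

View pics/s2.png

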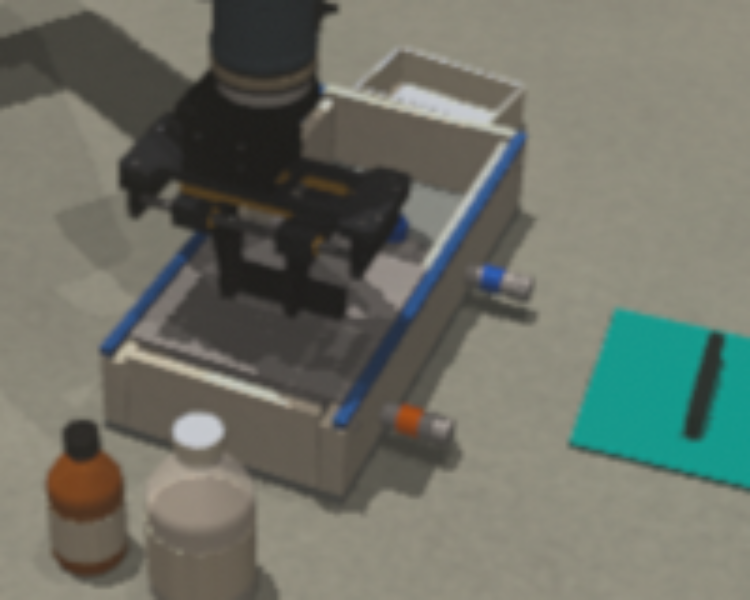

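The fingers stand on the -y side of the rib, just above the plate, and are clear of the bottles. Next I lower them and push.

servo_tool:
  targets:
    - [[0, 0, 0.008], [0, 0, 0.003]]
    - [[0, 0, 0.016], [0, 0, 0.005]]
    - [[0.005, 0, 0.016], [0, 0, 0.005]]
    - [[0.011, 0, 0.016], [0, 0, 0.005]]
    - [[0.017, 0, 0.016], [0, 0, 0.005]]
    - [[0.025, 0, 0.016], [0, 0, 0.005]]
    - [[0.035, 0, 0.016], [0, 0, 0.005]]
    - [[0.046, 0, 0.016], [0, 0, 0.005]]
    - [[0.058, 0, 0.016], [0, 0, 0.005]]
    - [[0.07, 0, 0.016], [0, 0, 0.005]]
    - [[0.08, 0, 0.016], [0, 0, 0.005]]
    - [[0.085, 0, 0.016], [0, 0, 0.005]]

```text
time_s: 4.75
position: [0.5692, -0.0156, 0.0847]
tcp_rot: [[-0.208, 0.978, 0.0], [0.978, 0.208, -0.0], [-0.0, 0.0, -1.0]]
force: [0.6, -1.5, 1.1]
opening: 0.463
```

```bash
python3 -c "
from h import *
go(0,80,.084)"
```

```text
t 4.75 box [  0.2 -33.9] z 0.0847 F [ 0.6 -1.5  1.1] shift [ 1.139e-01 -1.000e-04  7.000e-04] rot [0. 0. 0.] op 0.463
tool axes [-0.208  0.978 -0.   ] [0.978 0.208 0.   ]
```

servo_tool:
  targets:
    - [[0.006, 0, 0], [0, 0, 0]]
    - [[0.016, 0, 0], [0, 0, 0]]
    - [[0.028, 0, 0], [0, 0, 0]]
    - [[0.04, 0, 0], [0, 0, 0]]
    - [[0.052, 0, 0], [0, 0, 0]]
    - [[0.064, 0, 0], [0, 0, 0]]
    - [[0.076, 0, 0], [0, 0, 0]]
    - [[0.087, 0, 0], [0, 0, 0]]
    - [[0.096, 0, 0], [0, 0, 0]]
    - [[0.104, 0, 0], [0, 0, 0]]
    - [[0.109, 0, 0], [0, 0, 0]]
    - [[0.111, 0, 0], [0, 0, 0]]

```text
time_s: 6.25
position: [0.546, 0.0925, 0.0845]
tcp_rot: [[-0.208, 0.978, -0.0], [0.978, 0.208, -0.0], [-0.0, -0.0, -1.0]]
force: [0.6, -2.8, 3.2]
opening: 0.464
```

```bash
python3 - <<'E'
from h import *
go(0,86,.084)
a=snap('top')
cv2.imwrite('pics/t3.png',cv2.resize(a['pixels'][150:280,150:400],None,fx=3,fy=3,interpolation=cv2.INTER_CUBIC))
E
```

```text
t 6.25 box [-0.  76.7] z 0.0845 F [ 0.6 -2.8  3.2] shift [0.0093 0.     0.0005] rot [-0.  0. -0.] op 0.464
tool axes [-0.208  0.978 -0.   ] [ 0.978  0.208 -0.   ]
```

View pics/t3.png

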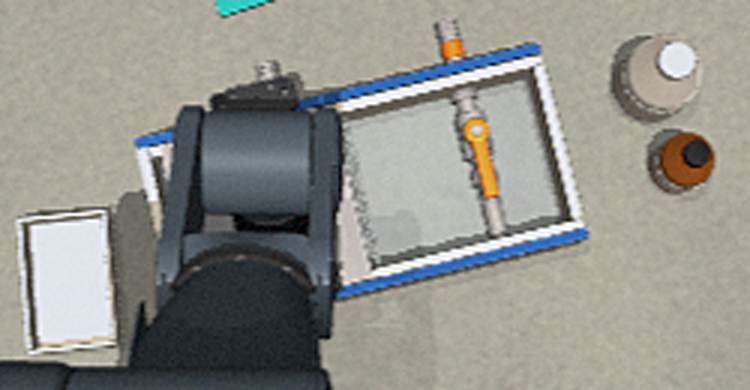

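The cover has slid over and the orange lever is in view, with its hub at crop (477,130) and tip at (491,195). I'll push gently for the last few mm, then back off and rise.

servo_tool:
  targets:
    - [[0.003, 0, 0], [0, 0, 0]]
    - [[0.006, 0, 0], [0, 0, 0]]
    - [[0.008, 0, 0], [0, 0, 0]]
    - [[0.009, 0, 0], [0, 0, 0]]
    - [[0.009, 0, 0], [0, 0, 0]]

```text
time_s: 6.92
position: [0.5441, 0.1014, 0.0844]
tcp_rot: [[-0.207, 0.978, -0.0], [0.978, 0.207, 0.0], [0.0, -0.0, -1.0]]
force: [0.3, -1.8, 1.4]
opening: 0.456
```

```bash
python3 - <<'E'
from h import *
go(0,86,.084)
c=snap('top');hsv=cv2.cvtColor(c['pixels'],cv2.COLOR_BGR2HSV)
m=cv2.inRange(hsv,(8,140,120),(25,255,255));m[:180]=0;m[230:]=0;m[:,:290]=0;m[:,330:]=0
ys,xs=np.nonzero(m)
P=np.array([tobox(ray(c,(x,y),.058)) for x,y in zip(xs,ys)])
r=cv2.minAreaRect(P.astype(np.float32));print(r,cv2.boxPoints(r).round(),len(P))
lo=P[P[:,0]<0].mean(0);print(lo)
# edge of cover: grey strip
E
```

```text
t 6.92 box [-0.  85.8] z 0.0844 F [ 0.3 -1.8  1.4] shift [0.0002 0.     0.0004] rot [-0.    -0.    -0.001] op 0.456
tool axes [-0.207  0.978  0.   ] [ 0.978  0.207 -0.   ]
((3.3717269897460938, -121.14358520507812), (76.86400604248047, 22.591764450073242), 4.316431522369385) [[ -36. -113.]
 [ -34. -135.]
 [  43. -130.]
 [  41. -107.]] 135
[ -17.34016843 -118.8922847 ]
```

servo_tool:
  targets:
    - [[-0.008, 0, 0], [0, 0, 0]]
    - [[-0.02, 0, -0.005], [0, 0, 0]]
    - [[-0.03, 0, -0.025], [0, 0, 0]]
    - [[-0.05, 0, -0.04], [0, 0, 0]]
    - [[-0.085, -0.005, -0.045], [0, 0, 0]]
    - [[-0.125, -0.01, -0.045], [0, 0, 0]]
    - [[-0.165, -0.015, -0.045], [0, 0, 0]]
    - [[-0.2, -0.015, -0.045], [0, 0, 0]]
    - [[-0.225, -0.015, -0.04], [0, 0, 0]]
    - [[-0.236, -0.015, -0.025], [0, 0, 0]]
    - [[-0.236, -0.015, -0.005], [0, 0, 0]]
    - [[-0.236, -0.015, 0], [0, 0, 0]]
  gripper: 0.0

```text
time_s: 8.48
position: [0.5769, -0.1317, 0.0823]
tcp_rot: [[-0.208, 0.978, -0.005], [0.978, 0.208, 0.002], [0.003, -0.004, -1.0]]
force: [0.9, 0.5, 0.3]
opening: 0.007
```

```bash
python3 - <<'E'
from h import *
go(-15,-150,.048)
c=snap('top');r=rib(c,win=(195,165,290,255));print(r,tobox(np.array(r[0])/1000))
b=snap('scene')['pixels'];cv2.imwrite('pics/s3.png',cv2.resize(b[150:310,210:410],(750,600)))
E
```

```text
t 8.47 box [ -16.5 -149. ] z 0.0823 F [0.9 0.5 0.3] shift [-0.0011  0.0016  0.0343] rot [-0.004 -0.003 -0.   ] op 0.007
tool axes [-0.208  0.978  0.003] [ 0.978  0.208 -0.004]
((573.2545776367188, 121.40359497070312), (26.925573348999023, 9.325504302978516), 12.660491943359375) [32.61141023 99.29309386]
```

View pics/s3.png

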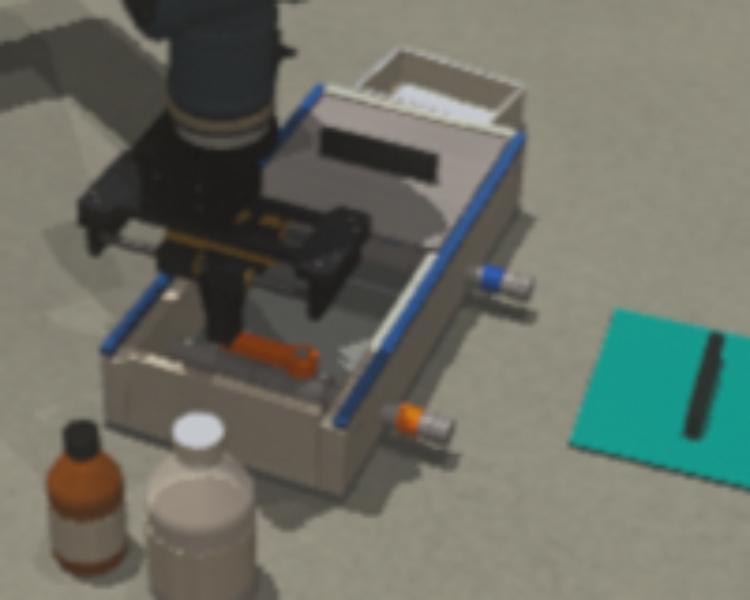

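The scene view shows the cover at the far end, and the fingers in the gap between the end wall and the orange lever. I'll lower them and sweep the lever along its arc.

servo_tool:
  targets:
    - [[0, 0, 0.015], [0, 0, 0]]
    - [[0, 0, 0.029], [0, 0, 0]]
    - [[0, 0, 0.035], [0, 0, 0]]
    - [[0, 0, 0.035], [0, 0, 0]]
    - [[0.007, 0, 0.035], [0, 0, 0]]
    - [[0.0135, -0.001, 0.035], [0, 0, 0]]
    - [[0.018, -0.002, 0.035], [0, 0, 0]]
    - [[0.0225, -0.004, 0.035], [0, 0, 0]]
    - [[0.028, -0.005, 0.035], [0, 0, 0]]
    - [[0.033, -0.005, 0.035], [0, 0, 0]]
    - [[0.039, -0.005, 0.035], [0, 0, 0]]
    - [[0.0445, -0.004, 0.035], [0, 0, 0]]

```text
time_s: 10.07
position: [0.5647, -0.0896, 0.0494]
tcp_rot: [[-0.208, 0.978, -0.002], [0.978, 0.208, 0.0], [0.001, -0.002, -1.0]]
force: [0.4, -3.3, 0.7]
opening: 0.005
```

```bash
python3 - <<'E'
from h import *
go(8,-75,.048)
b=snap('scene')['pixels'];cv2.imwrite('pics/s4.png',cv2.resize(b[150:310,210:410],(750,600)))
E
```

```text
t 10.07 box [ -19.6 -105.3] z 0.0494 F [ 0.4 -3.3  0.7] shift [0.0303 0.0276 0.0014] rot [-0.002 -0.001 -0.   ] op 0.005
tool axes [-0.208  0.978  0.001] [ 0.978  0.208 -0.002]
```

View pics/s4.png

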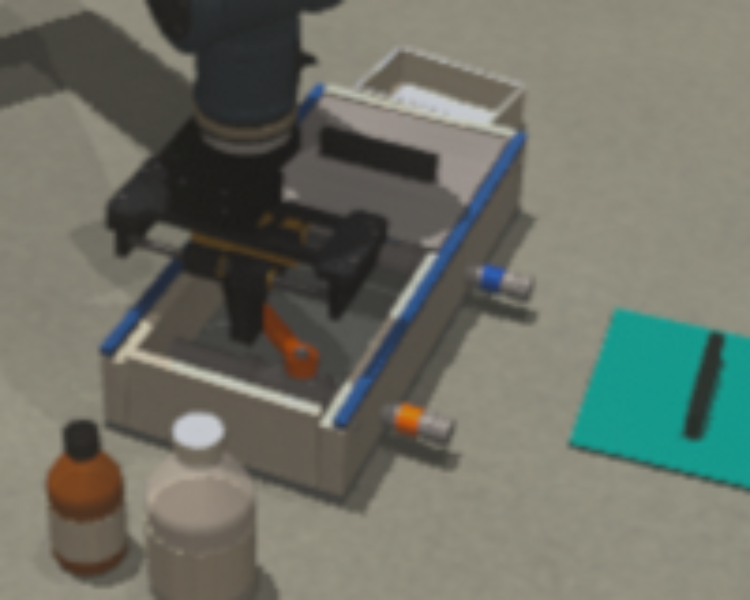

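The lever is turning with the fingers, now at about 45°. I continue along the arc to the stop.

servo_tool:
  targets:
    - [[0.006, 0.002, 0], [0, 0, 0]]
    - [[0.012, 0.005, 0], [0, 0, 0]]
    - [[0.018, 0.009, 0], [0, 0, 0]]
    - [[0.0227, 0.014, 0], [0, 0, 0]]
    - [[0.027, 0.019, 0], [0, 0, 0]]
    - [[0.03, 0.023, 0], [0, 0, 0]]
    - [[0.0305, 0.026, 0], [0, 0, 0]]
    - [[0.0305, 0.028, 0], [0, 0, 0]]
    - [[0.0305, 0.029, 0], [0, 0, 0]]
    - [[0.0305, 0.029, 0], [0, 0, 0]]

```text
time_s: 11.38
position: [0.5868, -0.0538, 0.0493]
tcp_rot: [[-0.207, 0.978, -0.002], [0.978, 0.207, 0.001], [0.001, -0.001, -1.0]]
force: [-3.2, 1.3, -1.0]
opening: 0.002
```

```bash
python3 - <<'E'
from h import *
go(8,-75,.048)
E
```

```text
t 11.38 box [  9.4 -74.9] z 0.0493 F [-3.2  1.3 -1. ] shift [-0.0001 -0.0014  0.0013] rot [-0.001 -0.001 -0.   ] op 0.002
tool axes [-0.207  0.978  0.001] [ 0.978  0.207 -0.001]
```

The force is still only at friction level, so I press a little further to find the stop.

servo_tool:
  targets:
    - [[0, 0.001, 0], [0, 0, 0]]
    - [[0, 0.002, 0], [0, 0, 0]]
    - [[0, 0.003, 0], [0, 0, 0]]
    - [[0, 0.003, 0], [0, 0, 0]]

```text
time_s: 11.88
position: [0.5906, -0.0537, 0.0495]
tcp_rot: [[-0.207, 0.978, 0.0], [0.978, 0.207, -0.0], [-0.0, 0.0, -1.0]]
force: [-1.6, 0.8, -0.7]
opening: 0.005
```

servo_tool:
  targets:
    - [[0, 0.001, 0], [0, 0, 0]]
    - [[0, 0.002, 0], [0, 0, 0]]
    - [[0, 0.003, 0], [0, 0, 0]]
    - [[0, 0.003, 0], [0, 0, 0]]

```text
time_s: 12.38
position: [0.5914, -0.0533, 0.0495]
tcp_rot: [[-0.208, 0.978, -0.004], [0.978, 0.208, -0.0], [0.001, -0.004, -1.0]]
force: [-7.9, -0.7, 2.9]
opening: 0.003
```

The force jumped to 8 N and the motion stalled, so this is the stop. I press one more mm, then back off and go straight up clear of everything.

servo_tool:
  targets:
    - [[0, 0.001, 0], [0, 0, 0]]
    - [[0, 0.001, 0], [0, 0, 0]]
    - [[0, -0.006, 0], [0, 0, 0]]
    - [[0, -0.018, 0], [0, 0, 0]]
    - [[0, -0.022, -0.02], [0, 0, 0]]
    - [[0, -0.025, -0.06], [0, 0, 0]]
    - [[0, -0.04, -0.1], [0, 0, 0]]
    - [[0, -0.075, -0.14], [0, 0, 0]]
    - [[0, -0.11, -0.17], [0, 0, 0]]
    - [[0, -0.14, -0.18], [0, 0, 0]]
    - [[0, -0.15, -0.18], [0, 0, 0]]
    - [[0, -0.15, -0.18], [0, 0, 0]]

```text
time_s: 13.88
position: [0.4469, -0.0844, 0.2301]
tcp_rot: [[-0.207, 0.978, 0.002], [0.978, 0.207, -0.0], [-0.001, 0.002, -1.0]]
force: [0.5, 0.4, 0.6]
opening: 0.003
```

```bash
python3 - <<'E'
from h import *
go(8,-75,.048)
c=snap('top');hsv=cv2.cvtColor(c['pixels'],cv2.COLOR_BGR2HSV)
m=cv2.inRange(hsv,(8,140,120),(25,255,255));m[:180]=0;m[230:]=0;m[:,:270]=0;m[:,330:]=0
ys,xs=np.nonzero(m)
P=np.array([tobox(ray(c,(x,y),.058)) for x,y in zip(xs,ys)])
r=cv2.minAreaRect(P.astype(np.float32));print(r,cv2.boxPoints(r).round(),P[P[:,1]>-105].mean(0))
r=rib(c,win=(195,165,290,255));print('rib',tobox(np.array(r[0])/1000),r)
cv2.imwrite('pics/t5.png',cv2.resize(c['pixels'][150:280,150:400],None,fx=3,fy=3,interpolation=cv2.INTER_CUBIC))
E
```

```text
t 13.88 box [-133.8  -75.7] z 0.2301 F [0.5 0.4 0.6] shift [0.001  0.1415 0.1823] rot [ 0.002  0.001 -0.001] op 0.003
tool axes [-0.207  0.978 -0.001] [0.978 0.207 0.002]
((28.099761962890625, -93.04800415039062), (22.664348602294922, 74.89557647705078), 4.954577445983887) [[  14.  -57.]
 [  20. -131.]
 [  43. -129.]
 [  36.  -55.]] [ 30.1309381  -80.10779543]
rib [-1.50127915 99.22470941] ((539.9015502929688, 114.24427795410156), (95.14791107177734, 9.975223541259766), 12.660505294799805)
```

View pics/t5.png

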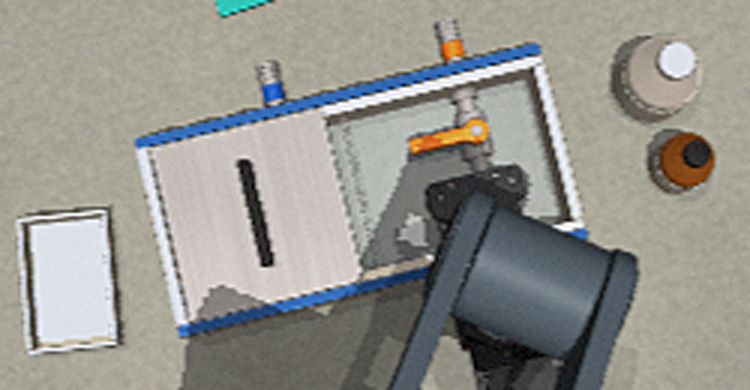

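The top view shows the cover fully in the left half with its rib near (255,213). The orange lever points along box +y: its centre line is at x = 30 mm, the same as the pivot. The bottles and reservoir have not moved.

```bash
python3 -c "
from h import *
print(order.hand_in())"
```

```text
the job is handed in; nothing more can be done
None
```

I pushed the cover by its rib to the other half of the box, then turned the orange handle clockwise to its stop. The job was handed in at about 14 s of robot time, with the arm raised clear and touching nothing.

- **Cover:** the last picture put the rib at about box y = +99 mm. The tool position when I stopped pushing suggested about +101 mm. End-stop contact was not confirmed, because the force stayed at sliding level, but by either figure the orange half is fully uncovered.
- **Orange handle:** the lever points along the box's +y, with its centre line at x = 30 mm, the same as the pivot. At the end the force rose to about 8 N and the handle stopped moving. A rectangle fitted around the lever came out about 5° off; I put that down to the round hub and the low resolution, since the centre line and the stop contact agree.
- **Everything else:** the bottles and reservoir look unmoved in the last picture. The blue handle is now under the cover, so I could not check it by eye, but the fingertips stayed above the cover over that half. Wrist forces read at the end of each move never exceeded about 9 N.

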